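# Slide the backup battery box into its bay

### The job

Push the heavy battery box across the worktop into its low metal bay until it is fully home, upright and with its far side flat against the bay's end stop, then move the hand away. Push only low down near its foot so that it slides and never tips; do not pinch it, lift it or use its handle, and leave the other things on the worktop standing where they are.

Things in the scene. Friction and masses are not known exactly. Their poses are not given: they have to be found in the camera images.
- battery_box: Tall grey box on a dark foot tray 94 deep (x) x 112 wide (y) x 32 mm high that sticks out 30 mm on the near side; box 64 mm deep, 140 mm high; black bow handle on top (to 169 mm). Loose, 0.9 kg, friction 0.6; pushed above about 50 mm it may tip. Origin: centre of underside; x points from near to far side. Starts before the bay, at most 25 mm off its centre line and 0.25 rad askew.
- box_near (a point): Middle of the foot tray's near face (the face to push), half-way up at 16 mm; 47 mm behind the box's origin.
- bay: Fixed aluminium channel on the worktop, walls 20 mm high, 5 mm thick, open above and towards the robot. Origin: on the worktop, middle of the end stop's inner face; x points to the stop (the push direction), y across. Side walls 122 mm apart run 60 mm from the stop, then flare 22 mm each over 30 mm more. Box fully home: origin at x = -47 mm, y = 0 here, its x along the bay's x.
- bay_mouth (a point): Middle of the bay's flared mouth at worktop height, 90 mm before the end stop; the mouth is 166 mm wide.
- bottle_small_a: Small white reagent bottle with black cap, 56 mm wide, 132 mm tall; loose bystander, to be left alone. Origin at the centre of its underside.
- cup_c: White sample cup with dark lid, 55 mm wide, 58 mm tall; loose bystander, to be left alone. Origin at the centre of its underside.
- vial_d: Small glass sample vial with black cap, 22 mm wide, 48 mm tall; loose bystander, to be left alone. Origin at the centre of its underside.
- dropper: Small brown glass bottle with black cap, 35 mm wide, 85 mm tall; loose bystander, to be left alone. Origin at the centre of its underside.
- box_tips: Small red-brown carton, 60x95x50 mm; loose bystander, to be left alone. Origin at the centre of its underside.
- stopwatch: Black stopwatch lying flat, 49x64x14 mm; loose bystander, to be left alone. Origin at the centre of its underside.
- tape_roll: Roll of beige tape lying flat, 52 mm wide, 19 mm tall; loose bystander, to be left alone. Origin at the centre of its underside.

How it is judged (in metres and radians):
At the end, for the whole second after the job is handed in: The battery box stands upright (within 0.03 rad) and at rest on the worktop inside the bay, its far side within 5 mm of the end stop, square to it within 0.06 rad and within 9 mm of the bay's centre line (x of battery_box in the frame of bay above -0.052 m and y of battery_box in the frame of bay between -0.009 and 0.009 m and angle between the x axis of battery_box and the x axis of bay, either way round below 0.06 rad and angle between battery_box's own z axis and vertical below 0.03 rad and height (world z) of battery_box below 0.004 m and linear speed of battery_box below 0.01 m/s); the robot touches nothing.
It fails at once if the battery box is tipped by more than 0.2 rad (angle between battery_box's own z axis and vertical above 0.2 rad).
It fails at once if the battery box is lifted off the worktop (12 mm) (height (world z) of battery_box above 0.012 m).
It fails at once if the fingers push or grip the battery box high up (grasp point more than 70 mm above the worktop while they touch it) (contact force between the fingers and battery_box above 0.5 N and height (world z) of the grasp point above 0.07 m).
It fails at once if a bystander is moved by more than 20 mm or knocked over (distance of any of bottle_small_a, cup_c, vial_d, dropper, box_tips, stopwatch, tape_roll from where it was at the start of the episode above 0.02 m or angle between any of bottle_small_a, cup_c, vial_d, dropper, box_tips, stopwatch, tape_roll's own z axis and vertical above 0.3 rad).
It also fails if it takes over 38 s, if anything falls off the work surface, if the arm or the gripper's body presses on something with over 40 N, if the wrist force passes 120 N, or if a joint passes its speed limit or range.

### The arm

A 6-joint arm with a two-finger parallel gripper is mounted at the origin on a cart in front of the work surface, level with it; the furniture and walls round the work are solid. World frame = base frame: x ahead of the robot, y to its left, z up, the work surface at z = 0. Lengths are in m, angles in degrees, forces in N, time in s.
With the tool pointing down it reaches from about 0.25 to 0.725 m from the base axis. Payload 4 kg.
Tool frame: the origin (TCP) lies on the centre line of the jaws, within the pads' length; the fingertips stand 14 mm ahead of it and the grasp point (between the pads) lies 5 mm behind it; x points along the fingers, z is the direction in which the jaws open and shut, and the axes are right-handed (so a half turn about x gives the same grasp; the last joint's range is limited). The gripper opens to 85 mm and grips with 20 to 120 N. Pads are 22 mm wide; open, the fingers measure 114 mm over their backs; the gripper's body (76 mm by 85 mm) begins 54 mm behind the grasp point. The pads swing forward as they close: fully open they stand 13 mm farther back than shut.
Start: joints at [-77.235, 13.785, 0.286, 76.501, 0, 90], TCP at [0.11, -0.488, 0.245] pointing down, gripper open.
Joint ranges: [-155.79, 155.79], [-60.16, 107.12], [-62.33, 73.08], [-114, 123.19], [-81.49, 82.49], [-180, 180]. Speed limits (degrees/s): [159.86, 159.86, 180, 180, 180, 180].

### API

Orientations are given as a 3x3 rotation matrix whose columns are the frame's x, y, z axes.
In Python, from cell import readout, viewer, env gives the robot as it stands.
- The arm moves only by the shell command python3 -m jog 'ROWS' [FORCE]. ROWS is text: rows parted by semicolons, each of 7 numbers parted by spaces: the shift along the tool's x, y, z in m, then the turn, a rotation vector about the tool's x, y, z in rad, then the finger opening in m, from 0 to 0.0854. In form: tx ty tz wx wy wz jaw; .... A call has 1 to 12 rows; each row is the pose to reach, as a shift and turn from the pose measured when the call began, along the tool's axes at that moment; what a row does not reach only later rows make up. A row lasts 1/10 s, in which the tool goes at most 50 mm and 8.59 degrees, less where a joint would pass 70% of its speed; a pose out of reach is approached as far as the arm can. A call with a gripper value outside its range is refused whole. The fingers move at their own pace and stop on an object; FORCE is the grip in N (left out, the last holds). Time passes only in rows, so rows that repeat a pose let the fingers close. It gives the time, the measured TCP pose, the force and the opening at its end, in the units of the state.
- readout.observe(): the state, without advancing time (a new reading comes with each control period).
- viewer.snapshot(name): name is "scene" or "top" or "wrist"; returns the picture (384x512x3 uint8, red, green, blue); there is no depth.
- viewer.camera_model(name): a dict with "intrinsics" (3x3 intrinsics, pixels), "k1" (the pictures are not rectified: a ray, as slopes to the right and down, at radius r is drawn at 1 + k1 r^2 times it, then the intrinsics apply), "position" and "attitude" of the camera in the world; the wrist camera has in their place "T_tool_cam" (4x4, takes a point from camera to tool coordinates, whose origin is the TCP and whose axes are the tool frame's). Camera axes: x right, y up, looking along -z (the intrinsics and any distortion apply to the point x, -y, -z); pixel columns grow to the right and rows downward; lengths in m; the calibration is good to about 2 mm. A picture is of the moment at which its call begins: read the wrist's pose just before it. camera_model takes no time and is no camera call.
- env.finish_job(): hands the job in, once; it reports no verdict.
The state is a dict: "t": time; "q": joint angles; "qvel": joint speeds; "tau": joint torques, N m; "position": TCP position; "tcp_rot": TCP orientation; "contact_force": force on the tool from outside, world axes, zero at the start; "moment": the same for the moment, N m; "grip_width": opening from 0.0 (shut) to 1.0 (fully open).
Only numpy, scipy, OpenCV 4.12 (cv2) and the standard library are available. Lean on these libraries where they do the work, as an engineer would, in place of code of your own. Each camera call takes 0.05 s, during which the arm holds its last target.

## Working session

There is one attempt and no reset: what is moved stays moved. The work goes in short steps, Python scripts to look and compute and a shell command to move; the robot and the scene stay as the last step left them, time stands still between calls to the robot, and variables do not carry over. Pictures are saved under pics/ and viewed, and the job is handed in when it is done.

```bash
ls; mkdir -p pics
python3 - <<'E'
from cell import readout, viewer
import cv2
print(readout.observe())
for n in ["scene","top"]:
    im=viewer.snapshot(n); cv2.imwrite(f"pics/{n}0.png",cv2.cvtColor(im,cv2.COLOR_RGB2BGR))
    print(n,viewer.camera_model(n))
print(viewer.camera_model("wrist"))
E
```

```text
pics
{'t': 0.0, 'q': array([-7.72346130e+01,  1.38343851e+01,  2.14287501e-01,  7.65013144e+01,
       -1.86514723e-03,  8.99997963e+01]), 'qvel': array([ 0.00689964,  0.11512687, -0.09520776, -0.0156827 ,  0.06533265,
       -0.05796053]), 'tau': array([ 2.90215457e-04, -3.72319758e+01,  2.52406365e+01,  1.69336307e-02,
        1.92726870e-04, -9.05559915e-06]), 'position': array([ 0.11033893, -0.48706289,  0.24439768]), 'tcp_rot': array([[-4.99969550e-04,  9.75282215e-01,  2.20962330e-01],
       [ 2.05946854e-03,  2.20962893e-01, -9.75280041e-01],
       [-9.99997754e-01, -3.25453549e-05, -2.11903776e-03]]), 'contact_force': array([ 0.84745981,  0.1314278 , -0.20808429]), 'moment': array([-0.00302615,  0.01034053, -0.05844086]), 'grip_width': 1.0039743969282093}
scene {'intrinsics': array([[421.10706533,   0.        , 253.35866767],
       [  0.        , 421.10706533, 193.54983733],
       [  0.        ,   0.        ,   1.        ]]), 'k1': -0.07369859161087546, 'position': array([-0.40020935,  0.65722488,  0.77991412]), 'attitude': array([[-0.58455415,  0.42479005, -0.69126685],

[... 370 characters left out ...]
 array([[ 0.01237664,  0.9885543 , -0.15035698],
       [-0.99983656,  0.0142166 ,  0.01116847],
       [ 0.0131782 ,  0.15019418,  0.98856868]])}
{'intrinsics': array([[304.61230695,   0.        , 255.17899237],
       [  0.        , 304.61230695, 198.99633754],
       [  0.        ,   0.        ,   1.        ]]), 'k1': -0.02112429770410769, 'T_tool_cam': array([[ 7.46125953e-04,  2.71054010e-01, -9.62563851e-01,
        -1.28886114e-01],
       [-1.44069249e-06,  9.62564119e-01,  2.71054085e-01,
         6.89149846e-02],
       [ 9.99999722e-01, -2.00853729e-04,  7.18584576e-04,
        -9.84809184e-04],
       [ 0.00000000e+00,  0.00000000e+00,  0.00000000e+00,
         1.00000000e+00]])}
```

View pics/scene0.png

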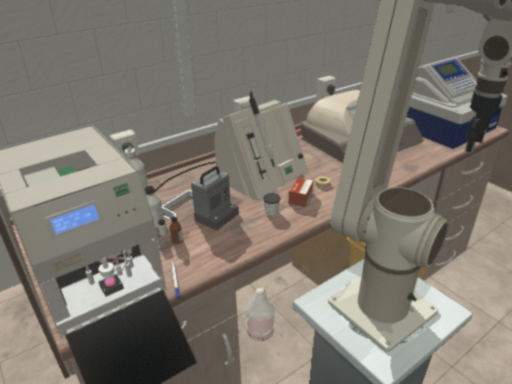

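View pics/top0.png

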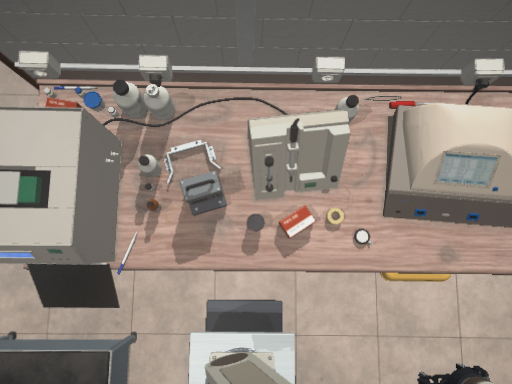

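The top view shows the bay at about (165–222, 143–187) opening down towards the robot. The box stands in front of it at (204,193), with the foot tray's near face at about row 210. The small bottle, vial and dropper are to its left at (150,165–205), the instrument and cup to its right. I'll enlarge this area.

Run:
```python
import cv2
im=cv2.imread("pics/top0.png"); c=im[130:240,130:270]; cv2.imwrite("pics/top0c.png",cv2.resize(c,None,fx=5.5,fy=5.4,interpolation=cv2.INTER_CUBIC))
im=cv2.imread("pics/scene0.png"); c=im[155:265,130:270]; cv2.imwrite("pics/scene0c.png",cv2.resize(c,None,fx=5.5,fy=5.4,interpolation=cv2.INTER_CUBIC))
```

```text
(no output)
```

View pics/top0c.png

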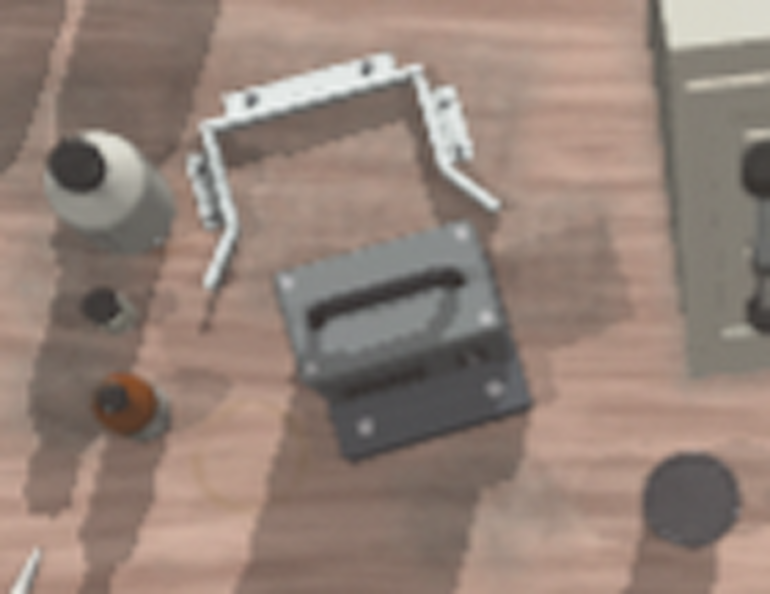

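View pics/scene0c.png

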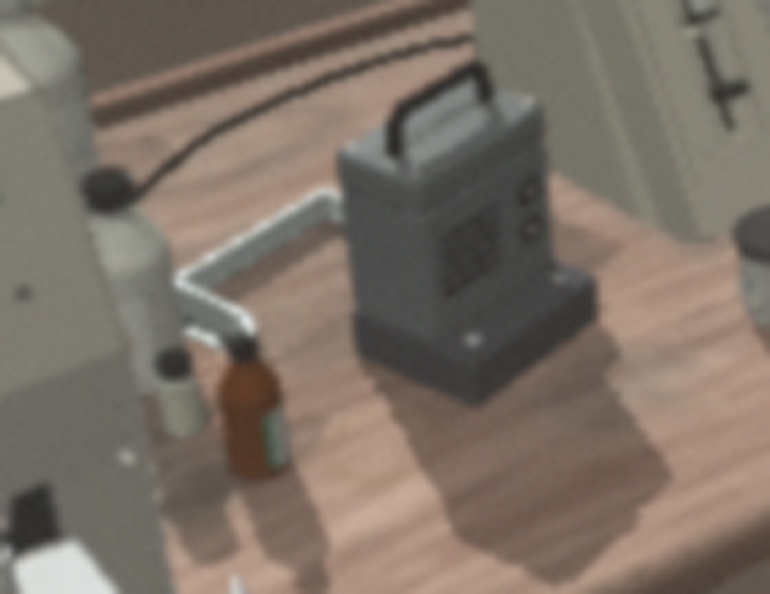

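```bash
cat > h.py <<'E'
import numpy as np, cv2
from cell import viewer, readout
def ray(name,uv,z,cm=None,T=None):
    cm=cm or viewer.camera_model(name)
    K=np.array(cm["intrinsics"]);k1=cm["k1"]
    uv=np.asarray(uv,float).reshape(-1,2)
    p=cv2.undistortPoints(uv.reshape(-1,1,2),K,np.array([k1,0,0,0,0.])).reshape(-1,2)
    d=np.c_[p[:,0],-p[:,1],-np.ones(len(p))]
    if name=="wrist":
        Tc=cm["T_tool_cam"]; s=T; R=s["tcp_rot"]@Tc[:3,:3]; o=s["tcp_rot"]@Tc[:3,3]+s["position"]
    else: R=cm["attitude"]; o=cm["position"]
    d=d@R.T
    return o+d*((np.broadcast_to(z,len(d))-o[2])/d[:,2])[:,None]
E
python3 - <<'E'
from h import *
np.set_printoptions(precision=4,suppress=True)
def T(pts,z):
    p=np.array(pts,float); return ray("top",np.c_[130+p[:,0]/5.5,130+p[:,1]/5.4],z)
bay=T([(211,132),(414,77),(235,225),(442,158),(210,287),(497,208)],.02)
print("bay\n",bay[:,:2])
d=bay[1]-bay[0]; print(np.linalg.norm(d),"stop dir deg",np.degrees(np.arctan2(-d[1],d[0])-np.pi/2)*-1, np.linalg.norm(bay[4]-bay[5]))
tray=T([(350,460),(531,407)],.030); print("tray near",tray[:,:2],np.linalg.norm(tray[1]-tray[0]))
top=T([(277,280),(470,222),(306,383),(505,328)],.14);print("top",top[:,:2])
d=tray[1]-tray[0];print("yaw tray",np.degrees(np.arctan2(d[0],-d[1])))
d=top[1]-top[0];print("yaw top",np.degrees(np.arctan2(d[0],-d[1])),np.linalg.norm(d))
for n,p,z in [("bottle",(78,165),.132),("vial",(102,305),.048),("dropper",(113,397),.085),("cup",(690,498),.058)]: print(n,T([p],z))
print(T([(645,0),(690,375)],0.05))
E
```

```text
bay
 [[0.6957 0.2427]
 [0.731  0.1263]
 [0.6401 0.2266]
 [0.6821 0.1087]
 [0.603  0.2394]
 [0.6525 0.0761]]
0.1216753114917396 stop dir deg 16.871053301757147 0.17067890565003624
tray near [[0.5019 0.1547]
 [0.5339 0.0534]] 0.10619589072243546
top [[0.588  0.1818]
 [0.6209 0.082 ]
 [0.533  0.1647]
 [0.5639 0.0623]]
yaw tray 17.520867262839953
yaw top 18.252741491519355 0.10515787729804993
bottle [[0.6505 0.2903 0.132 ]]
vial [[0.5872 0.2939 0.048 ]]
dropper [[0.5304 0.2766 0.085 ]]
cup [[ 0.4806 -0.0368  0.058 ]]
[[ 0.7716 -0.0078  0.05  ]
 [ 0.5513 -0.0362  0.05  ]]
```

Measured, and consistent with the given sizes (stop 122 mm, mouth 171 against 166 mm):
- **Bay:** origin about (0.713, 0.185), yaw about 17°.
- **Box:** near face about (0.518, 0.104), yaw about 17.5°, about 20 mm right of the centre line and about 117 mm short of home.

I'll push with two spread fingers, the hand leaning back 30° so that its body and camera stay clear of the box.

```bash
cat >> h.py <<'E'
from scipy.spatial.transform import Rotation as Ro
BO=np.array([0.7134,0.1845]); BY=np.radians(17.1)
U=np.array([np.cos(BY),np.sin(BY)]); N=np.array([-U[1],U[0]])
def tgt(along,lat,z,tilt=30,yaw=17.1):
    y=np.radians(yaw);t=np.radians(tilt);f=np.array([np.cos(y),np.sin(y),0]);up=np.array([0,0,1.])
    X=np.sin(t)*f-np.cos(t)*up; Y=np.cos(t)*f+np.sin(t)*up; Z=np.cross(X,Y)
    return np.r_[BO+along*U+lat*N,z],np.c_[X,Y,Z]
def rel(along,lat,z,tilt=30,yaw=17.1):
    s=readout.observe();p,R=tgt(along,lat,z,tilt,yaw);R0=s["tcp_rot"]
    return np.round(np.r_[R0.T@(p-s["position"]),Ro.from_matrix(R0.T@R).as_rotvec()],4)
def baypos():
    s=readout.observe();d=s["position"][:2]-BO
    return np.round([d@U,d@N,s["position"][2]],4)
E
python3 - <<'E'
from h import *
print(tgt(-.262,-.020,.22)[0],rel(-.262,-.02,.22),baypos())
E
```

```text
[0.46886304 0.08834557 0.22      ] [ 0.0254  0.4768 -0.482  -0.0744  0.0179  0.5233] [-0.7739 -0.4646  0.2445]
```

```bash
python3 -m jog '0 0.03 -0.03 0 0 0.04 0.06;0 0.06 -0.06 -0.01 0 0.08 0.06;0 0.09 -0.09 -0.01 0 0.12 0.06;0 0.12 -0.12 -0.02 0 0.16 0.06;0 0.15 -0.15 -0.02 0 0.2 0.06;0 0.18 -0.18 -0.03 0 0.24 0.06;0 0.21 -0.21 -0.03 0.01 0.28 0.06;0 0.24 -0.24 -0.04 0.01 0.32 0.06;0 0.27 -0.27 -0.05 0.01 0.36 0.06;0.01 0.3 -0.3 -0.05 0.01 0.4 0.06;0.01 0.33 -0.33 -0.06 0.01 0.44 0.06;0.01 0.36 -0.36 -0.07 0.02 0.5 0.06' 40
python3 - <<'E'
from h import *
print(rel(-.262,-.02,.22),baypos())
E
```

```text
t: 1.3
position: [0.3823, -0.0546, 0.2351]
tcp_rot: [[0.46, 0.839, 0.291], [0.144, 0.253, -0.957], [-0.876, 0.482, -0.004]]
contact_force: [2.3, -1.0, 0.4]
grip_width: 0.705
[ 0.0736  0.1015 -0.1114 -0.0046 -0.0025  0.0211] [-0.3868 -0.1312  0.2351]
```

```bash
python3 -m jog '0.015 0.02 -0.022 0 0 0.01 0.06;0.03 0.04 -0.044 0 0 0.02 0.06;0.045 0.06 -0.066 -0.005 0 0.02 0.06;0.06 0.08 -0.088 -0.005 0 0.02 0.06;0.073 0.1 -0.111 -0.005 -0.002 0.021 0.06;0.073 0.101 -0.111 -0.005 -0.002 0.021 0.06;0.073 0.101 -0.111 -0.005 -0.002 0.021 0.06'
python3 - <<'E'
from h import *
print(rel(-.262,-.02,.05),baypos())
s=readout.observe()
im=viewer.snapshot("wrist"); cv2.imwrite("pics/w1.png",cv2.cvtColor(im,cv2.COLOR_RGB2BGR))
im=viewer.snapshot("top"); cv2.imwrite("pics/top1.png",cv2.cvtColor(im,cv2.COLOR_RGB2BGR))
np.save("s1.npy",s,allow_pickle=True)
E
```

```text
t: 2.0
position: [0.4676, 0.0883, 0.2195]
tcp_rot: [[0.476, 0.828, 0.297], [0.148, 0.257, -0.955], [-0.867, 0.498, -0.0]]
contact_force: [-0.1, 0.2, -0.2]
grip_width: 0.702
[ 0.1475 -0.0834  0.0003  0.0021 -0.0015  0.0022] [-0.2632 -0.0197  0.2195]
```

View pics/w1.png

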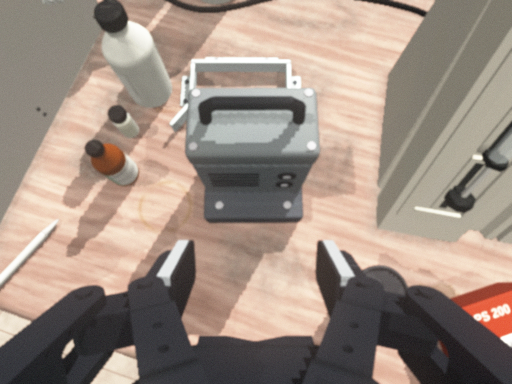

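The wrist view shows the box square to the hand. The tray's near edge runs from (204,219) to (302,219), the stop is at (190–293, 60), and the fingers straddle the tray's width. I'll measure from this view.

Run:
```python
from h import *
s=np.load("s1.npy",allow_pickle=True).item()
im=cv2.imread("pics/w1.png"); c=im[40:240,160:340]; cv2.imwrite("pics/w1c.png",cv2.resize(c,None,fx=3,fy=3,interpolation=cv2.INTER_CUBIC))
def B(p): d=p[:,:2]-BO; return np.c_[d@U,d@N]
print(B(ray("wrist",[(204.5,220),(302,219)],0.0,T=s)))
print(B(ray("wrist",[(195,70),(290,68)],0.02,T=s)))
```

```text
[[-0.20175085  0.04343125]
 [-0.20022975 -0.07523814]]
[[-0.00536728  0.06145697]
 [-0.00218375 -0.06362673]]
```

View pics/w1c.png

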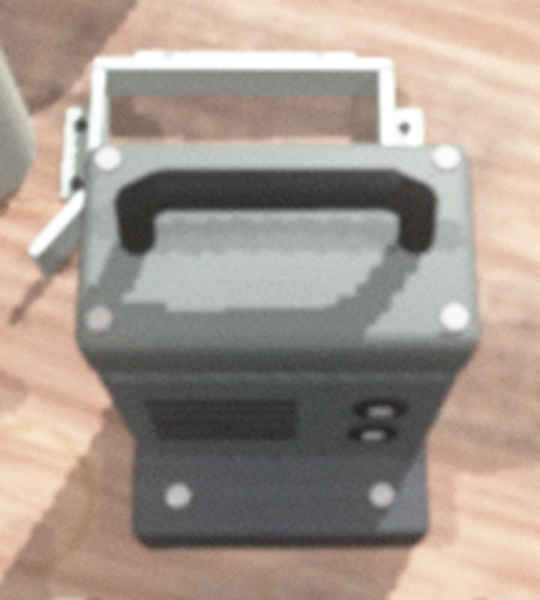

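Both views agree: the box is about 17 mm to the right and practically square. Going down behind it.

```bash
python3 -m jog '0.03 -0.017 0 0 0 0 0.06;0.06 -0.034 0 0 0 0 0.06;0.09 -0.05 0 0 0 0 0.06;0.12 -0.067 0 0 0 0 0.06;0.147 -0.083 0 0 0 0.002 0.06;0.155 -0.088 0 0 0 0.002 0.06;0.16 -0.091 0 0 0 0.002 0.06;0.16 -0.091 0 0 0 0.002 0.06'
python3 - <<'E'
from h import *
print(rel(-.262,-.018,.022),baypos())
s=readout.observe()
im=viewer.snapshot("wrist"); cv2.imwrite("pics/w2.png",cv2.cvtColor(im,cv2.COLOR_RGB2BGR))
im=viewer.snapshot("scene")[130:280,110:310]; cv2.imwrite("pics/scene2.png",cv2.resize(cv2.cvtColor(im,cv2.COLOR_RGB2BGR),None,fx=4,fy=4))
E
```

```text
t: 2.9
position: [0.468, 0.0862, 0.0352]
tcp_rot: [[0.477, 0.829, 0.292], [0.146, 0.253, -0.956], [-0.866, 0.499, -0.0]]
contact_force: [-0.0, -0.6, 0.2]
grip_width: 0.701
[ 0.0122 -0.0053 -0.0038 -0.0021  0.0008  0.0008] [-0.2635 -0.0218  0.0352]
```

View pics/scene2.png

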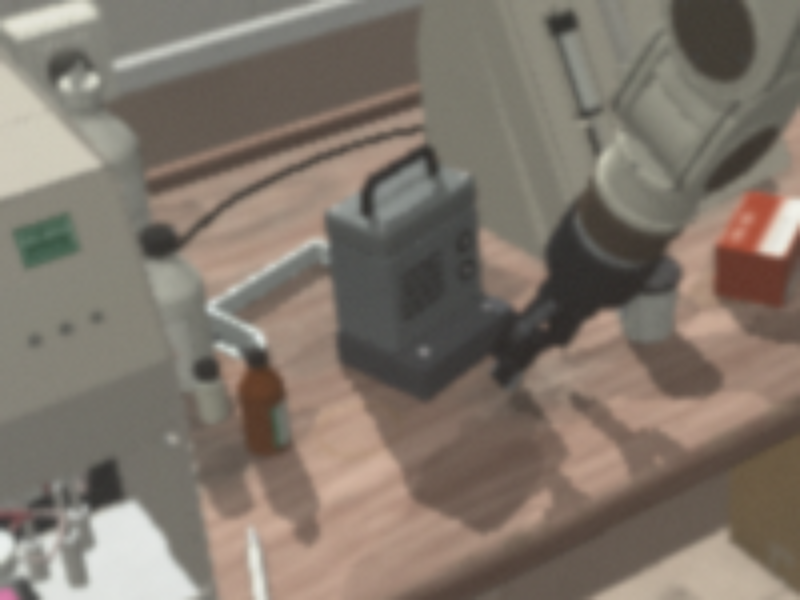

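View pics/w2.png

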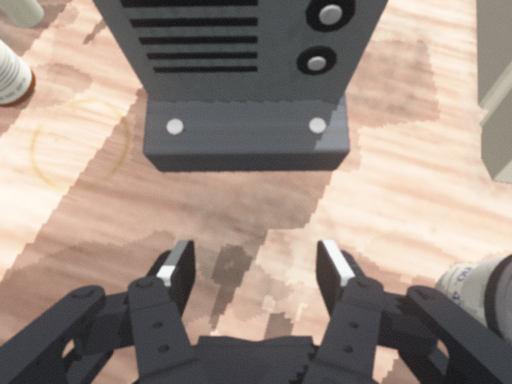

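The tray's near face is clear, at (145–348, 165), and the fingers are centred at column 255, about 4 mm right of its middle. Lower to pushing height, watching the force.

```bash
python3 -m jog '0.004 -0.002 -0.002 0 0 0 0.06;0.008 -0.004 -0.004 0 0 0 0.06;0.011 -0.006 -0.004 0 0 0 0.06;0.011 -0.006 -0.004 0 0 0 0.06'
python3 - <<'E'
from h import *
print(rel(-.22,-.018,.022),baypos(),readout.observe()["contact_force"])
E
```

```text
t: 3.4
position: [0.4677, 0.0909, 0.0235]
tcp_rot: [[0.479, 0.827, 0.293], [0.147, 0.254, -0.956], [-0.866, 0.501, -0.0]]
contact_force: [0.2, -0.3, 0.1]
grip_width: 0.7
[ 0.0225  0.0359  0.0007 -0.0008  0.0004 -0.001 ] [-0.2624 -0.0173  0.0235] [ 0.20599471 -0.25496595  0.06575059]
```

```bash
python3 -m jog '0.007 0.008 0 0 0 0 0.06;0.012 0.017 0 0 0 0 0.06;0.016 0.024 0 0 0 0 0.06;0.018 0.028 0 0 0 0 0.06;0.02 0.031 0 0 0 0 0.06;0.022 0.034 0 0 0 0 0.06;0.023 0.036 0 0 0 0 0.06;0.023 0.036 0 0 0 0 0.06'
python3 - <<'E'
from h import *
print(rel(-.22,-.018,.022),baypos(),readout.observe()["contact_force"])
im=viewer.snapshot("wrist"); cv2.imwrite("pics/w3.png",cv2.cvtColor(im,cv2.COLOR_RGB2BGR))
E
```

```text
t: 4.2
position: [0.5088, 0.1034, 0.0217]
tcp_rot: [[0.479, 0.827, 0.293], [0.147, 0.254, -0.956], [-0.865, 0.501, -0.0]]
contact_force: [0.1, -0.1, -0.4]
grip_width: 0.702
[-0.0006 -0.0003  0.0007 -0.0008  0.0005 -0.0012] [-0.2194 -0.0173  0.0217] [ 0.07717317 -0.058038   -0.39611854]
```

View pics/w3.png

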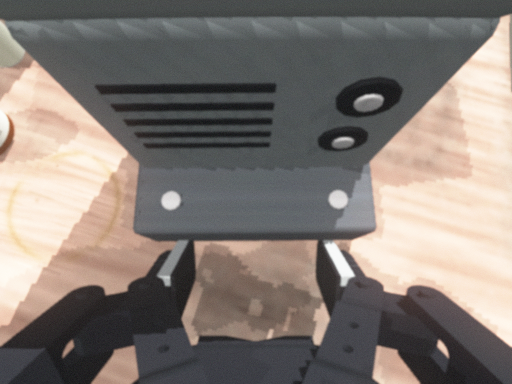

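The fingertips are about to touch, and the tray (columns 134–375) is centred on the hand. Push forwards with a gradual shift left.

```bash
python3 -m jog '0.0025 0.0043 0 0 0 0 0.06;0.005 0.0087 -0.001 0 0 0 0.06;0.0075 0.013 -0.003 0 0 0 0.06;0.01 0.0173 -0.005 0 0 0 0.06;0.0125 0.0217 -0.007 0 0 0 0.06;0.015 0.026 -0.009 0 0 0 0.06;0.0165 0.0285 -0.01 0 0 0 0.06;0.0165 0.0285 -0.01 0 0 0 0.06'
python3 - <<'E'
from h import *
print(rel(-.1105,0,.022),baypos(),readout.observe()["contact_force"])
im=viewer.snapshot("wrist"); cv2.imwrite("pics/w4.png",cv2.cvtColor(im,cv2.COLOR_RGB2BGR))
im=viewer.snapshot("top")[130:240,130:270]; cv2.imwrite("pics/top4.png",cv2.resize(cv2.cvtColor(im,cv2.COLOR_RGB2BGR),None,fx=5.5,fy=5.4,interpolation=cv2.INTER_CUBIC))
E
```

```text
t: 5.05
position: [0.5355, 0.1215, 0.0203]
tcp_rot: [[0.476, 0.83, 0.292], [0.144, 0.253, -0.957], [-0.868, 0.497, 0.001]]
contact_force: [-2.2, -3.2, 0.0]
grip_width: 0.703
[ 0.0374  0.0685 -0.0081 -0.0017  0.002   0.0031] [-0.1886 -0.0079  0.0203] [-2.16792094 -3.15917709  0.04107045]
```

View pics/w4.png

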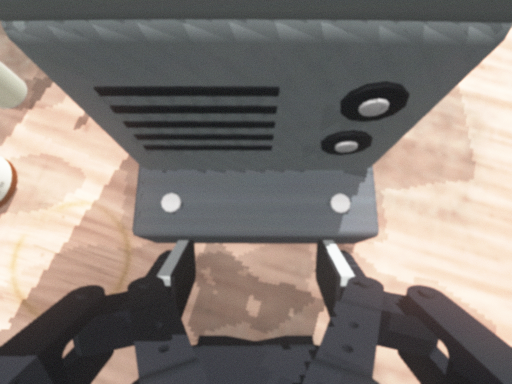

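View pics/top4.png

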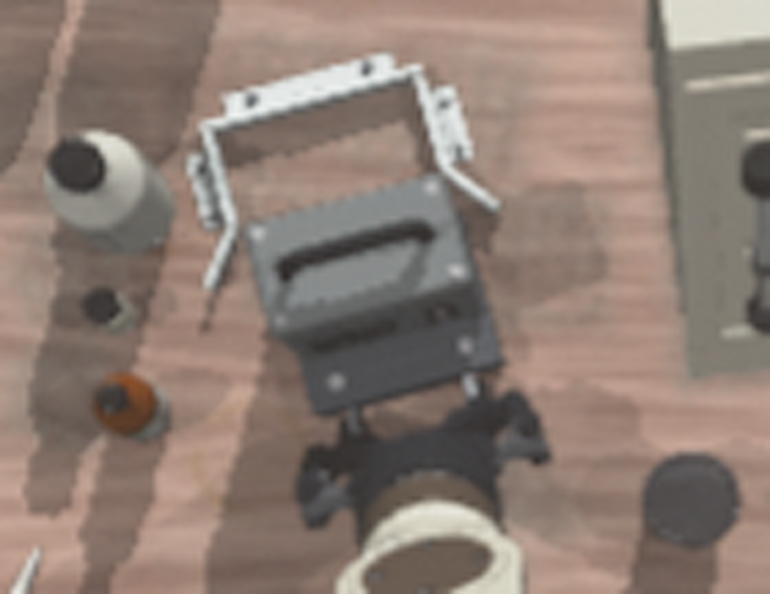

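The box moved with the fingers and stayed square and upright. The tray's near corners are at (318,415) and (500,365) in the crop. Measure its lateral error before going on.

Run:
```python
from h import *
def T(pts,z):
    p=np.array(pts,float); r=ray("top",np.c_[130+p[:,0]/5.5,130+p[:,1]/5.4],z)[:,:2]-BO; return np.c_[r@U,r@N]
print(T([(318,413),(500,363)],.031)); t=T([(248,235),(442,178),(278,338),(477,283)],.14);print(t,t.mean(0))
```

```text
[[-0.17980642  0.04378254]
 [-0.18070958 -0.06264921]]
[[-0.09287364  0.04258697]
 [-0.09126848 -0.06314093]
 [-0.15091391  0.04186282]
 [-0.15141217 -0.06539786]] [-0.12161705 -0.01102225]
```

Lateral error about −10 mm, 89 mm to go. Next: 30 mm forward with 10 mm left, then straight on.

```bash
python3 -m jog '0.002 0.005 -0.002 0 0 0 0.06;0.0045 0.0095 -0.004 0 0 0 0.06;0.007 0.014 -0.006 0 0 0 0.06;0.0095 0.018 -0.008 0 0 0 0.06;0.012 0.0225 -0.01 0 0 0 0.06;0.0145 0.0265 -0.011 0 0 0 0.06;0.017 0.031 -0.011 0 0 0 0.06;0.0195 0.0355 -0.011 0 0 0 0.06;0.0195 0.0355 -0.011 0 0 0 0.06'
python3 - <<'E'
from h import *
print(rel(-.1105,0,.022),baypos(),readout.observe()["contact_force"])
im=viewer.snapshot("wrist"); cv2.imwrite("pics/w5.png",cv2.cvtColor(im,cv2.COLOR_RGB2BGR))
im=viewer.snapshot("top")[130:240,130:270]; cv2.imwrite("pics/top5.png",cv2.resize(cv2.cvtColor(im,cv2.COLOR_RGB2BGR),None,fx=5.5,fy=5.4,interpolation=cv2.INTER_CUBIC))
E
```

```text
t: 6.05
position: [0.5723, 0.1447, 0.0217]
tcp_rot: [[0.478, 0.828, 0.293], [0.146, 0.254, -0.956], [-0.866, 0.499, 0.0]]
contact_force: [-2.9, -0.4, -1.9]
grip_width: 0.7
[ 0.0177  0.0314  0.0034 -0.001   0.001   0.0008] [-0.1466  0.0034  0.0217] [-2.85580699 -0.40035948 -1.94779902]
```

View pics/w5.png

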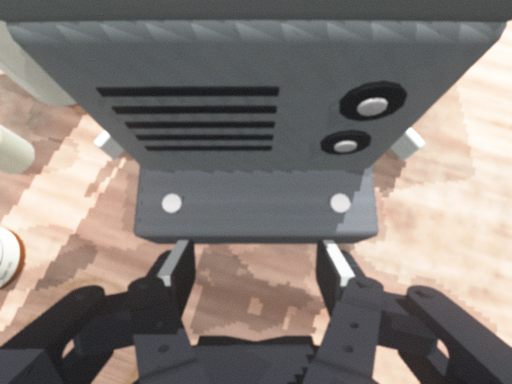

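View pics/top5.png

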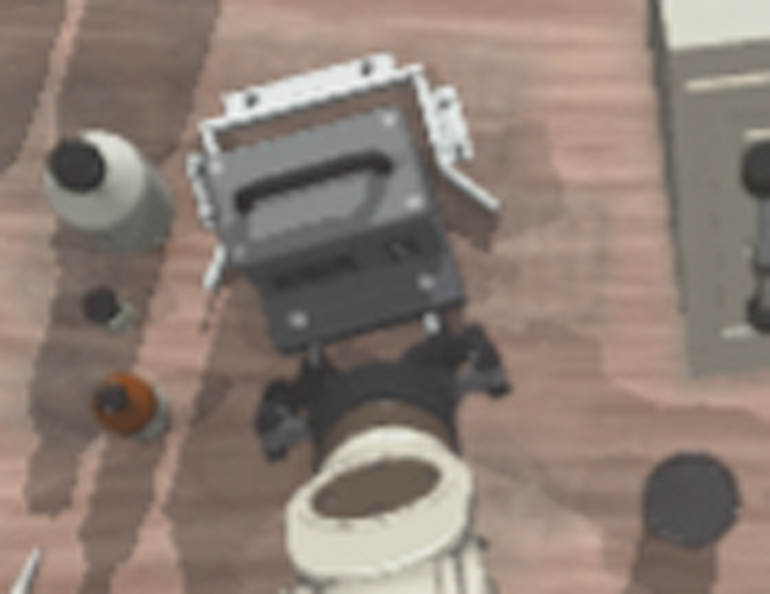

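The box is in the channel and square, with the flare tips nearly symmetric about the tray: (110,145) and (410,140) against a centre of 255. About 46 mm left. Push straight.

```bash
python3 -m jog '0.0025 0.0045 0 0 0 0 0.06;0.005 0.009 0.001 0 0 0 0.06;0.0075 0.013 0.001 0 0 0 0.06;0.01 0.0173 0.001 0 0 0 0.06;0.0125 0.0217 0.001 0 0 0 0.06;0.015 0.026 0.001 0 0 0 0.06;0.0175 0.0303 0.001 0 0 0 0.06;0.019 0.033 0.001 0 0 0 0.06;0.02 0.035 0.001 0 0 0 0.06;0.02 0.035 0.001 0 0 0 0.06'
python3 - <<'E'
from h import *
print(baypos(),readout.observe()["contact_force"])
im=viewer.snapshot("top")[130:240,130:270]; cv2.imwrite("pics/top6.png",cv2.resize(cv2.cvtColor(im,cv2.COLOR_RGB2BGR),None,fx=5.5,fy=5.4,interpolation=cv2.INTER_CUBIC))
E
```

```text
t: 7.15
position: [0.6114, 0.1552, 0.0221]
tcp_rot: [[0.478, 0.828, 0.292], [0.146, 0.253, -0.956], [-0.866, 0.5, 0.001]]
contact_force: [-2.8, -0.3, -2.0]
grip_width: 0.706
[-0.1061  0.002   0.0221] [-2.78289809 -0.33579719 -2.01554392]
```

View pics/top6.png

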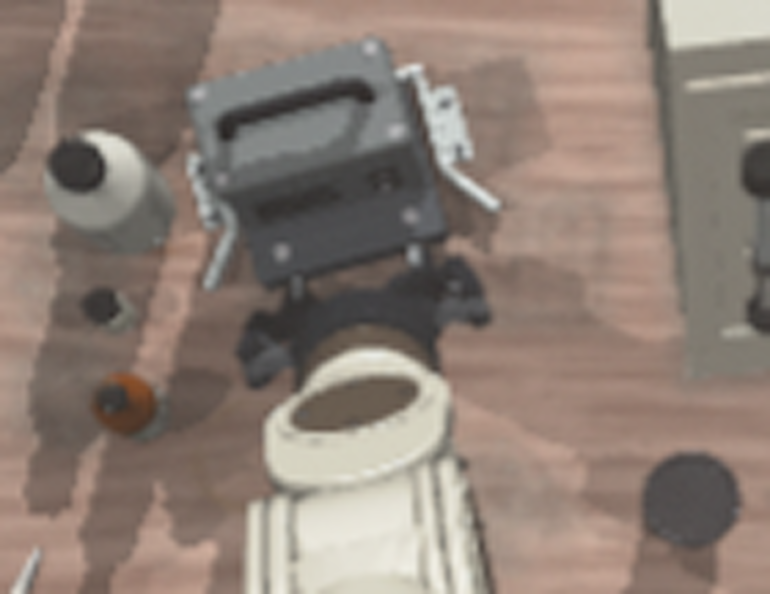

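Nearly home and still at sliding force. Creep on until the stop is felt.

```bash
python3 -m jog '0.001 0.0017 0 0 0 0 0.06;0.0015 0.003 0 0 0 0 0.06;0.0022 0.004 0 0 0 0 0.06;0.003 0.005 0 0 0 0 0.06;0.0035 0.006 0 0 0 0 0.06;0.0035 0.006 0 0 0 0 0.06'
python3 -c "
from h import *
print(baypos(),readout.observe()['contact_force'])"
```

```text
t: 7.8
position: [0.6175, 0.1572, 0.022]
tcp_rot: [[0.478, 0.828, 0.292], [0.145, 0.253, -0.956], [-0.866, 0.499, 0.001]]
contact_force: [-7.1, -1.7, 1.7]
grip_width: 0.7
[-0.0997  0.0021  0.022 ] [-7.11305746 -1.66913978  1.70379435]
```

```bash
python3 -m jog '0.0008 0.0012 0 0 0 0 0.06;0.0013 0.002 0 0 0 0 0.06;0.0018 0.003 0 0 0 0 0.06;0.0018 0.003 0 0 0 0 0.06'
python3 -c "
from h import *
print(baypos(),readout.observe()['contact_force'])"
```

```text
t: 8.2
position: [0.6178, 0.1573, 0.0218]
tcp_rot: [[0.474, 0.831, 0.292], [0.144, 0.254, -0.956], [-0.869, 0.496, 0.0]]
contact_force: [-20.1, -5.8, 14.1]
grip_width: 0.703
[-0.0993  0.0021  0.0218] [-20.09768358  -5.7862254   14.13185264]
```

The hand moved only 0.4 mm while the force rose to 20 N, and the position matches home (−0.094 m plus the 6–7 mm tip offset), so it is at the stop. Back away along the push line, then raise.

```bash
python3 -m jog '-0.0025 -0.0045 0 0 0 0 0.06;-0.0075 -0.013 0 0 0 0 0.06;-0.0125 -0.0217 0 0 0 0 0.06;-0.0175 -0.0303 0 0 0 0 0.06;-0.0225 -0.039 0 0 0 0 0.06;-0.03 -0.052 0 0 0 0 0.06;-0.06 -0.052 0 0 0 0 0.06;-0.1 -0.052 0 0 0 0 0.06;-0.14 -0.052 0 0 0 0 0.06;-0.17 -0.052 0 0 0 0 0.06;-0.17 -0.052 0 0 0 0 0.06'
python3 - <<'E'
from h import *
s=readout.observe();print(baypos(),s["contact_force"]);np.save("s7.npy",s,allow_pickle=True)
im=viewer.snapshot("wrist"); cv2.imwrite("pics/w7.png",cv2.cvtColor(im,cv2.COLOR_RGB2BGR))
f=cv2.cvtColor(viewer.snapshot("top"),cv2.COLOR_RGB2BGR);cv2.imwrite("pics/top7f.png",f)
cv2.imwrite("pics/top7.png",cv2.resize(f[130:240,130:270],None,fx=5.5,fy=5.4,interpolation=cv2.INTER_CUBIC))
im=viewer.snapshot("scene")[130:280,110:310]; cv2.imwrite("pics/scene7.png",cv2.resize(cv2.cvtColor(im,cv2.COLOR_RGB2BGR),None,fx=4,fy=4))
E
```

```text
t: 9.3
position: [0.4948, 0.1196, 0.1479]
tcp_rot: [[0.481, 0.827, 0.292], [0.146, 0.253, -0.956], [-0.865, 0.502, 0.001]]
contact_force: [0.9, -0.2, 0.1]
grip_width: 0.704
[-0.228   0.0023  0.1479] [ 0.9176034  -0.19973794  0.08686214]
```

View pics/w7.png

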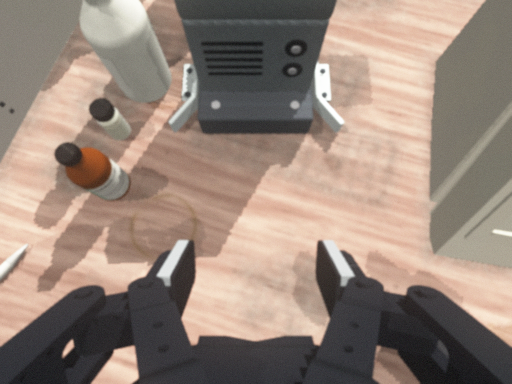

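View pics/top7.png

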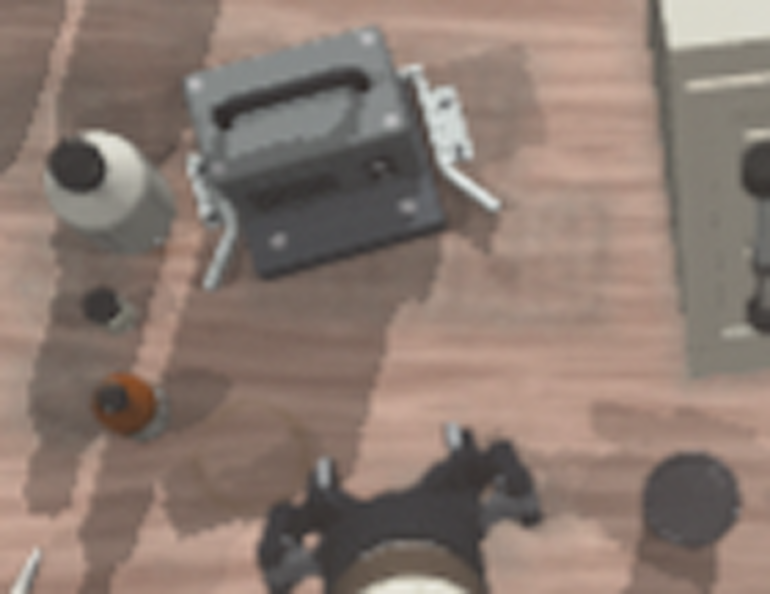

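View pics/scene7.png

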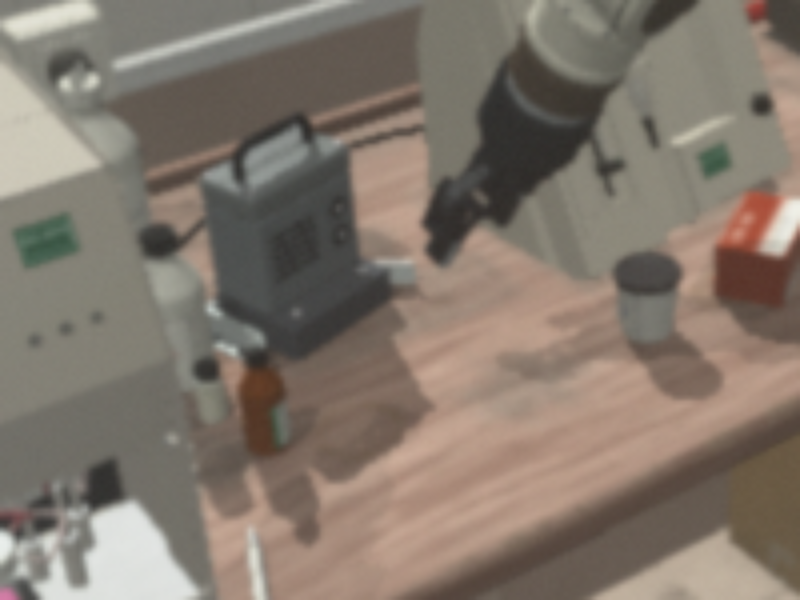

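The box sits between the flares, tray near edge at (201–313, 132) and flare tips at (175,127) and (340,128) in the wrist view. Check it numerically.

Run:
```python
from h import *
s=np.load("s7.npy",allow_pickle=True).item()
im=cv2.imread("pics/w7.png"); cv2.imwrite("pics/w7c.png",cv2.resize(im[50:150,155:355],None,fx=4,fy=4,interpolation=cv2.INTER_CUBIC))
def B(p): d=p[:,:2]-BO; return np.round(np.c_[d@U,d@N],4)
def T(pts,z):
    p=np.array(pts,float); return B(ray("top",np.c_[130+p[:,0]/5.5,130+p[:,1]/5.4],z))
print("top tray",T([(263,277),(442,228)],.031).tolist()); t=T([(187,79),(378,27),(216,184),(413,127)],.14);print(t,t.mean(0))
a=cv2.imread("pics/top0.png").astype(int);b=cv2.imread("pics/top7f.png").astype(int)
```

```text
top tray [[-0.0944, 0.0531], [-0.095, -0.0523]]
[[-0.0013  0.0515]
 [-0.0014 -0.0529]
 [-0.0614  0.0516]
 [-0.06   -0.056 ]] [-0.031025 -0.00145 ]
```

View pics/w7c.png

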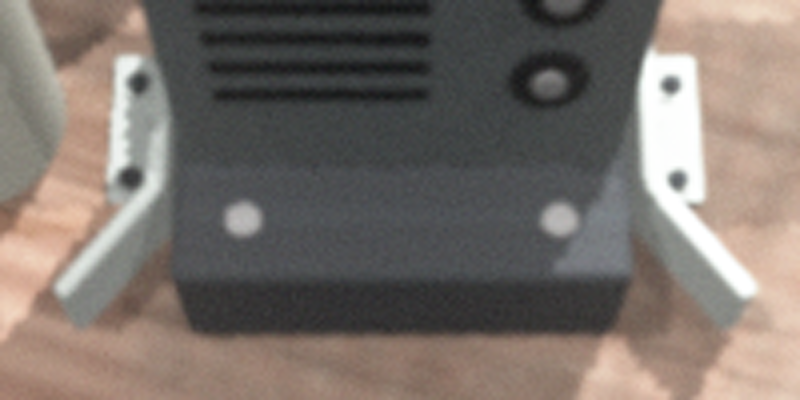

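The tray's near face is at −0.0945 m (home is −0.094 m). It is centred within about 1.5 mm and square, and its bottom edge lies just before the flare tips, as it must when home. The bystanders look unmoved. Handing in.

```bash
python3 -c "
from cell import env,readout
s=readout.observe();print(s['t'],s['contact_force']);print(env.finish_job())"
```

```text
9.45 [-0.42321607 -0.90957558 -0.34759469]
the job is handed in; nothing more can be done
None
```

The battery box is home in its bay, and I handed the job in at 9.45 s; the interface gives no verdict. I pushed it with two spread fingers low on the foot tray's near face, moving it left about 20 mm on the way in. At the stop the hand moved only 0.4 mm while the contact force rose to about 20 N. I then drew the hand straight back and raised it clear.

**Last checks (top and wrist views):**
- **Depth:** the tray's near face was 94.4–95.0 mm before the end stop, against 94 mm when fully home.
- **Centring and angle:** the box was about 1.5 mm off the centre line or less, and square to the stop within about 0.5–1°, by eye-picked corners.
- **Box and contact:** it looked upright, and the force on the hand was back to noise level (about 1 N).
- **Bystanders:** the bottle, vial, dropper and cup showed no movement in the top view, and the carton looked in place in the scene view. I did not check the stopwatch and tape roll after the push, but the hand stayed well away from them.

**Disagreements:**
- The first two views differed by a few millimetres on the box's sideways offset (17 against 20 mm).
- The fingertips reached about 6–7 mm ahead of the TCP, not the 16.5 mm I had worked out.
- My first measured widths were off by about 5–7 mm: the tray came out at 106 and 119 mm instead of 112 mm, and the mouth at 171 mm instead of 166 mm.

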